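# Wedge a sagging plate up to its strongback before tacking

## Task

Fetch the steel wedge and push it, thin end first, under the middle of the sagging edge of the loose plate, until the plate lies level and bears snugly on the underside of the strongback bar. Stop as soon as you feel it come up tight, because the bar is only tack-welded and must not be forced; then let go, leaving the wedge holding the plate, and do not disturb the other things on the cart.

Things in the scene. Friction and masses are not known exactly. Their poses are not given: they have to be found in the camera images.
- frame: Fixed dark steel frame on 4 jack screws, with the fixed plate. Origin: seam middle; its z (-2 to +2 mm) is the jack setting, moving frame, plates and bar together; heights are from it. x: from the loose plate's low outer edge to the seam (push direction), y along the seam. Side rails, tops at 12 mm, 102 mm apart, end at x = -120 mm; bar under the seam from x = -15 mm, top 20 mm; lugs to y = +-78 mm.
- strongback: Rust-brown flat bar on edge, 12 mm thick, tacked to the fixed plate, along the frame's x at y = 0, reaching over the loose plate to x = -85 mm, with a mouse hole over the seam. Same origin and axes as the frame; underside at 28 mm (a level plate just meets it), top at 54 mm. Its tacks bear 20 N at most; 5 to 15 N from the plate is a snug fit.
- plate: Loose dark steel plate, 110 (x) x 120 (y) x 8 mm, about 0.8 kg. Origin: centre of its underside; x to the seam, z normal to it. It butts on the fixed plate, rests on the bar under the seam and, sagging 4.8 degrees, with its outer edge (110 mm before the seam) on the rails: a gap of 10 to 14 mm above the tray there. Level, its underside is 20 mm above the frame's origin.
- plate_seam (a point): Middle of the loose plate's lower edge at the seam (x = 0, y = 0, 20 mm up in the frame when the plate is home and level). Feel: once the plate meets the strongback, the push on the wedge climbs steeply, about 4 N per mm that a stiff hand goes on; the load on the strongback is 0.7 to 1.6 times that rise.
- wedge_center (a point): Middle of the ground, lightly oiled steel wedge, 8.5 mm above its underside: 110 mm long (x, to the thin end), 30 mm wide (y, grip across), 0.38 kg; flat underside, top rising 1 in 5 from 6 mm at the thin end to 27.5 mm at the blunt heel; lies on the tray. Meets the plate's edge 20 to 40 mm in and brings the plate level 60 to 80 mm in, as the jack screws stand. It holds by friction when let go.
- wedge_tip (a point): Middle of the lower edge of the wedge's thin end, 55 mm along x from its middle; same axes. Pushed at the heel, the wedge takes 1 to 10 N to slide and to lift the plate until the plate meets the strongback.
- vee_block: Bystander: bright V block, 50 x 50 x 30 mm; origin at the centre of its underside.
- nozzle: Bystander: standing copper gas nozzle, 25 mm across, 58 mm high; origin at the centre of its underside.
- tube_offcut: Bystander: grey square tube offcut lying down, 30 x 80 (y) x 30 mm; origin at the centre of its underside. It and the wedge lie on opposite sides of the frame, either way round.
- coupon: Bystander: practice plate with a weld seam, 100 x 150 (y) x 8 mm; origin at the centre of its underside.
- flat_square: Bystander: flat slotted steel square, 100 x 150 (y) x 10 mm; origin at the centre of its underside.
- spanner: Bystander: combination spanner, 47 x 190 (y) x 8 mm; origin at the centre of its underside.
- tack_pliers: Bystander: yellow-handled pliers, 62 x 177 (y) x 19 mm; origin at the centre of its underside.
- hex_key: Bystander: hex key, 35 x 93 (y) x 5 mm; origin at the centre of its underside.
Not all that is in view belongs to the job. Leave any orange look-alike of the part that bears wedge_center alone.

How it is judged:
By the outcome, as a careful person would: the job done as asked, in the order asked, and still so for the second after the job is handed in, with the robot touching nothing.
It also fails if it takes over 72 s, if anything falls off the work surface, if the arm or the gripper's body presses on something with over 40 N, if the wrist force passes 120 N, or if a joint passes its speed limit or range.

## Robot

A 6-joint arm with a two-finger parallel gripper is mounted at the origin on a cart in front of the work surface, level with it; the furniture and walls round the work are solid. World frame = base frame: x ahead of the robot, y to its left, z up, the work surface at z = 0. Lengths are in mm, angles in rad, forces in N, time in s.
With the tool pointing down it reaches from about 275 to 1000 mm from the base axis. Payload 8.4 kg.
Tool frame: the origin (TCP) lies at the centre of the arm's flange, where the gripper is bolted on; the fingertips stand r.tip_extent ahead of it and the grasp point (between the pads) lies 155 mm ahead of it (r.tip_extent is the distance from the TCP to the fingertips, in mm); z points along the fingers, y is the direction in which the jaws open and shut (so a half turn about z gives the same grasp; the last joint's range is limited). The gripper opens to 85 mm and grips with 20 to 120 N. Pads are 22 mm wide; open, the fingers measure 114 mm over their backs; the gripper's body (76 mm by 85 mm) begins 54 mm behind the grasp point. The pads swing forward as they close: fully open they stand 13 mm farther back than shut.
Start: joints at [1.189, 0.353, 1.633, -0, 1.155, -0.002], TCP at [231.708, 580.466, 404.681] pointing down, gripper open.
Joint ranges: [-2.63, 2.63], [-0.92, 2.1], [0.06, 2.66], [-1.3, 4.44], [0, 2.69], [-3.02, 3.02]. Speed limits (rad/s): [2.22, 2.22, 2.79, 3.14, 3.14, 3.14].

## Interface

Orientations are given as [roll, pitch, yaw] about the fixed x, y, z axes, in that order (R = Rz(yaw) Ry(pitch) Rx(roll)).
In Python, from rig import sense, grab_frame, job, r gives the robot as it stands. The module is installed in compiled form; this text tells all that it offers.
- The arm moves only by the shell command python3 -m creep 'ROWS' [FORCE]. ROWS is JSON, a list of rows, each a list of 7 numbers: the turn, a rotation vector about the tool's x, y, z in rad, then the shift along the tool's x, y, z in mm, then the closure, from 0 (fully open) to 1 (shut). In form: [[wx, wy, wz, dx, dy, dz, fingers], ...]. A call has 1 to 10 rows; each row shifts and turns the pose as measured when the row begins, along the tool's axes as they then stand; what a row does not reach is not made up. A row lasts 1/12 s, in which the tool goes at most 41.7 mm and 7.16 degrees, less where a joint would pass 70% of its speed; a pose out of reach is approached as far as the arm can. A call with a gripper value outside its range is refused whole. The fingers move at their own pace and stop on an object; FORCE is the grip in N (left out, the last holds). Time passes only in rows, so rows that do not move let the fingers close. It gives the time, the measured TCP pose, the force and the opening at its end, in the units of the state.
- sense(): the state, without advancing time (a new reading comes with each control period).
- grab_frame(name): name is "scene" or "top"; returns a dict with "color" (420x560x3 uint8, red, green, blue), "mtx" (3x3 intrinsics, pixels), "distortion" ([k1, k2, p1, p2, k3] as OpenCV has them; the pictures are not rectified), "T" (4x4, takes a point from camera to world coordinates). Camera axes: x right, y down, z forward; pixel columns grow to the right and rows downward; lengths in mm; the calibration is good to about 2 mm. A picture is of the moment at which its call begins. There is no depth.
- job.sign_off(): hands the job in, once; it reports no verdict.
The state is a dict: "clock": time; "qpos": joint angles; "qvel": joint speeds; "joint_efforts": joint torques, N m; "eef_pos": TCP position; "tcp_rot": TCP orientation; "contact_force": force on the tool from outside, world axes, zero at the start; "wrist_torque": the same for the moment, N m; "opening": opening from 0.0 (shut) to 1.0 (fully open).
Only numpy, scipy, OpenCV 4.12 (cv2) and the standard library are available. Lean on these libraries where they do the work, as an engineer would, in place of code of your own. Each camera call takes 0.05 s, during which the arm holds its last target.

## Working session

There is one attempt and no reset: what is moved stays moved. The work goes in short steps, Python scripts to look and compute and a shell command to move; the robot and the scene stay as the last step left them, time stands still between calls to the robot, and variables do not carry over. Pictures are saved under pics/ and viewed, and the job is handed in when it is done.

```bash
mkdir -p pics; ls; python3 - <<'E'
from rig import sense, grab_frame, job, r
import cv2
print(sense()); print(r.tip_extent)
for n in("scene","top"):
    f=grab_frame(n); cv2.imwrite(f"pics/{n}0.png",f["color"][:,:,::-1]); print(n,f["mtx"],f["distortion"],f["T"])
E
```

```text
pics
{'clock': 0.0, 'qpos': array([ 1.18861486e+00,  3.53643421e-01,  1.63412503e+00,  5.01445732e-06,
        1.15523219e+00, -2.37473368e-03]), 'qvel': array([-0.0007094 , -0.00012677, -0.000455  ,  0.00047452, -0.00073796,
        0.00014749]), 'joint_efforts': array([-1.50910819e-03, -6.05270934e+01, -3.42054105e+01, -4.23088807e-05,
        9.66740423e-03, -3.23640575e-05]), 'eef_pos': array([231.6092069 , 580.24611129, 403.9683706 ]), 'tcp_rot': array([-3.14018468e+00, -7.92839493e-06,  2.76178389e+00]), 'contact_force': array([-0.70255575,  0.38495041, -0.26915819]), 'wrist_torque': array([-0.02872055, -0.01669225, -0.04331917]), 'opening': 0.999690677902548}
173.4
scene [[509.17065571   0.         286.79445228]
 [  0.         509.17065571 206.70789531]
 [  0.           0.           1.        ]] [0.0561387 0.        0.        0.        0.       ] [[ 8.76843978e-01 -2.24659141e-01  4.25056359e-01  1.41951259e+01]
 [-4.80573082e-01 -4.35187326e-01  7.61355044e-01 -8.83925596e+02]
 [ 1.39337704e-02 -8.71860230e-01 -4.89556522e-01  6.46707902e+02]
 [ 0.00000000e+00  0.00000000e+00  0.00000000e+00  1.00000000e+00]]
top [[400.19595485   0.         285.21203253]
 [  0.         400.19595485 212.17771543]
 [  0.           0.           1.        ]] [-0.07599384  0.          0.          0.          0.        ] [[ 7.95811342e-03 -9.86113801e-01  1.65880198e-01  3.17762890e+02]
 [-9.99607855e-01 -3.39122215e-03  2.77963360e-02 -3.00347688e+00]
 [-2.68478139e-02 -1.66036356e-01 -9.85754089e-01  1.13567922e+03]
 [ 0.00000000e+00  0.00000000e+00  0.00000000e+00  1.00000000e+00]]
```

View pics/scene0.png

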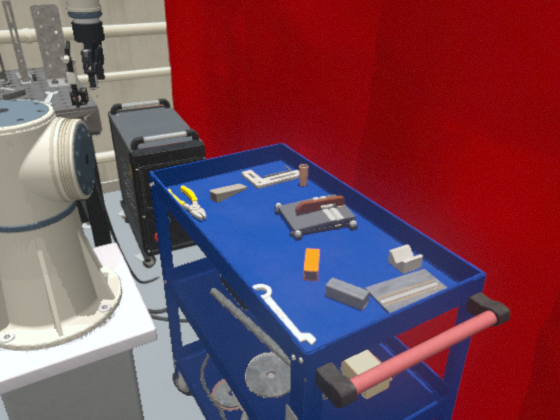

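View pics/top0.png

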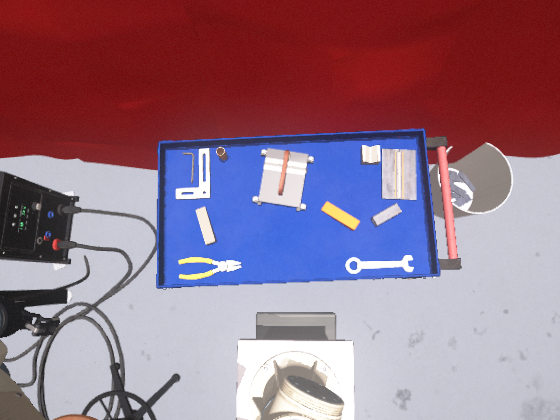

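Candidates for the wedge are the tan-grey block at top (206,226), the orange look-alike at (340,215), and the grey tube at (387,215). I'll check them in close crops.

```bash
python3 - <<'E'
import cv2
t=cv2.imread('pics/top0.png'); s=cv2.imread('pics/scene0.png')
c=cv2.resize(t[195:255,180:240],None,fx=8,fy=8,interpolation=cv2.INTER_CUBIC); cv2.imwrite('pics/tw.png',c)
c=cv2.resize(t[140:220,240:330],None,fx=8,fy=8,interpolation=cv2.INTER_CUBIC); cv2.imwrite('pics/tf.png',c)
c=cv2.resize(s[170:250,200:370],None,fx=4.7,fy=4.7,interpolation=cv2.INTER_CUBIC); cv2.imwrite('pics/sf.png',c)
E
```

```text
(no output)
```

View pics/tw.png

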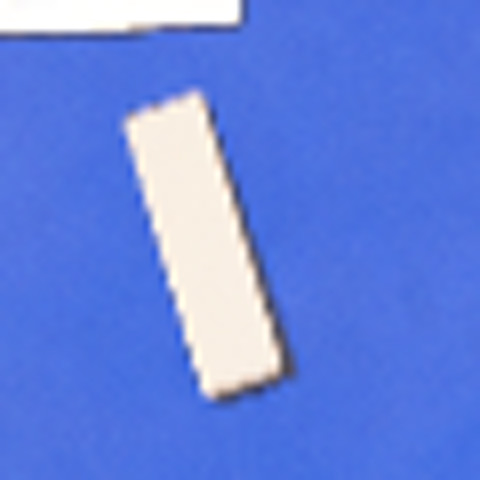

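View pics/tf.png

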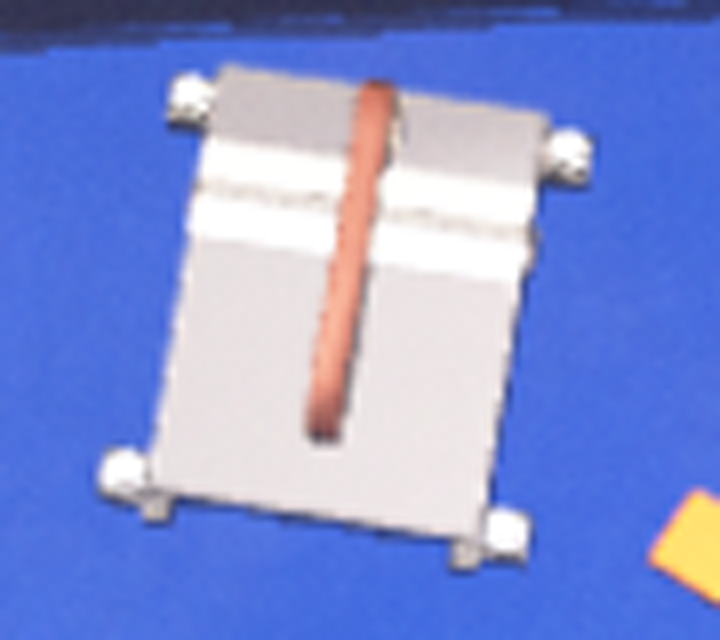

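View pics/sf.png

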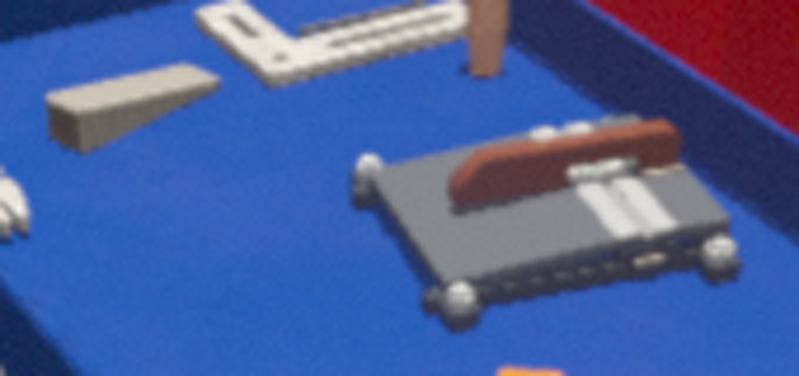

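```bash
python3 - <<'E'
import cv2
s=cv2.imread('pics/scene0.png')
c=cv2.resize(s[178:208,204:254],None,fx=16,fy=16,interpolation=cv2.INTER_CUBIC); cv2.imwrite('pics/sw.png',c)
c=cv2.resize(s[185:240,270:365],None,fx=8.4,fy=8.4,interpolation=cv2.INTER_CUBIC); cv2.imwrite('pics/sf2.png',c)
E
```

```text
(no output)
```

View pics/sw.png

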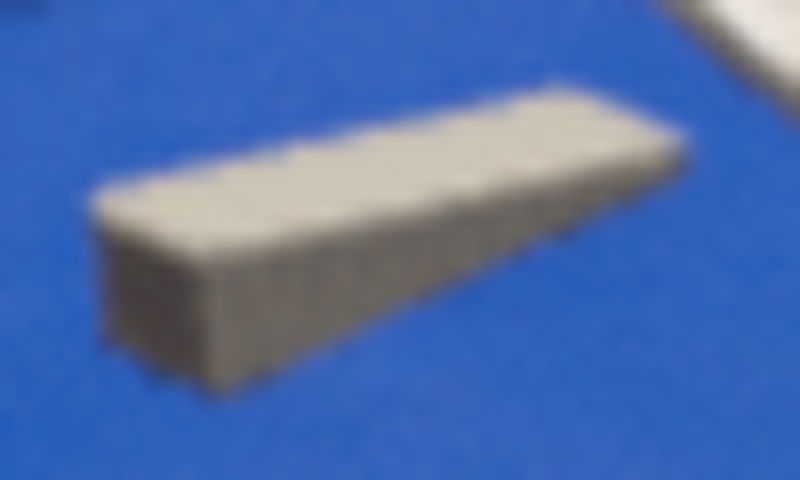

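View pics/sf2.png

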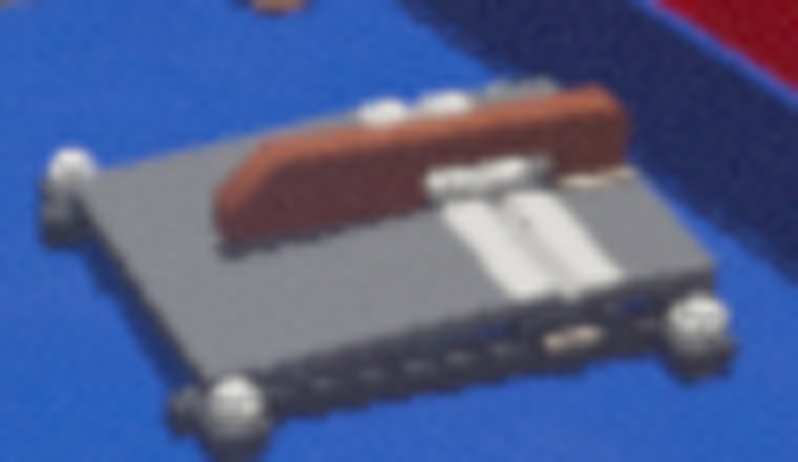

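```bash
cat > fit.py <<'E'
import numpy as np, cv2
from scipy.optimize import least_squares
def px(c,s,off): return (np.array(c,float)+.5)/s-.5+np.array(off)
def proj(P,f):
    Ti=np.linalg.inv(f["T"]); rv=cv2.Rodrigues(Ti[:3,:3])[0]
    return cv2.projectPoints(np.array(P,float).reshape(-1,1,3),rv,Ti[:3,3],f["mtx"],np.array(f["distortion"]))[0][:,0]
def pose(p,P):
    c,s=np.cos(p[2]),np.sin(p[2]); P=np.array(P,float)
    return np.c_[p[0]+c*P[:,0]-s*P[:,1],p[1]+s*P[:,0]+c*P[:,1],P[:,2]+(p[3] if len(p)>3 else 0)]
def fit(obs,p0):
    def res(p): return np.concatenate([(proj(pose(p,[P]),f)-u).ravel() for f,P,u in obs])
    q=least_squares(res,p0,loss='soft_l1',x_scale=[10,10,.1]+[1]*(len(p0)-3)); return q.x,res(q.x).reshape(-1,2)
E
python3 - <<'E'
from fit import *; from rig import grab_frame
S=grab_frame("scene");T=grab_frame("top")
W={'htl':(-55,15,27.5),'htr':(-55,-15,27.5),'hbl':(-55,15,0),'hbr':(-55,-15,0),'ttl':(55,15,6),'ttr':(55,-15,6),'tbr':(55,-15,0)}
so=dict(htl=(95,203),htr=(208,258),hbr=(215,393),hbl=(105,345),ttl=(560,88),ttr=(688,140),tbr=(685,168))
to=dict(ttl=(125,120),ttr=(203,92),htl=(205,388),htr=(280,368))
for sel in "b","s","t":
    o=[]
    if sel in "bs": o+=[(S,W[k],px(v,16,(204,178))) for k,v in so.items()]
    if sel in "bt": o+=[(T,W[k],px(v,8,(180,195))) for k,v in to.items()]
    x,rr=fit(o,[400,200,0.]); print(sel,x.round(3)); print(rr.round(1).tolist())
h=18.8
F=[(-110,60,h),(-110,-60,h)]
sob=[((-110.3,60,h),(80,180)),((-110.3,-60,h),(205,378)),((-85,-6,28),(222,240))]
tob=[((-110.3,60,h),(155,487)),((-110.3,-60,h),(487,538)),((0,60,28),(200,190)),((0,-60,28),(533,235)),((-85,0,28),(322,440))]
for sel in "b","s","t":
    o=[]
    if sel in "bs": o+=[(S,P,px(v,8.4,(270,185))) for P,v in sob]
    if sel in "bt": o+=[(T,P,px(v,8,(240,140))) for P,v in tob]
    x,rr=fit(o,[500,0,0.]); print(sel,x.round(3)); print(rr.round(1).tolist())
E
```

```text
b [4.69858e+02 2.57408e+02 3.66000e-01]
[[-0.7, -0.3], [0.1, -0.2], [0.3, 0.7], [-0.7, 0.1], [0.3, 0.2], [0.1, 0.2], [0.3, 0.4], [-0.5, -0.4], [-0.5, -0.5], [-0.1, 1.0], [0.6, -0.3]]
s [4.70272e+02 2.58409e+02 3.79000e-01]
[[-0.5, -0.4], [0.4, -0.3], [0.5, 0.6], [-0.5, -0.0], [0.1, -0.0], [-0.1, -0.0], [0.2, 0.1]]
t [4.69489e+02 2.56994e+02 3.53000e-01]
[[-0.1, -0.4], [-0.1, -0.4], [-0.2, 1.1], [0.5, 0.0]]
b [ 6.39286e+02  2.89840e+01 -1.57000e-01]
[[-1.6, 0.2], [0.1, 0.6], [0.2, 0.8], [-0.6, -0.1], [-0.6, 0.1], [0.2, -0.8], [-0.2, -0.1], [0.6, -0.2]]
s [ 6.41092e+02  2.76660e+01 -1.90000e-01]
[[-0.4, -0.5], [-0.2, 0.0], [0.7, 0.4]]
t [ 6.38778e+02  2.91940e+01 -1.47000e-01]
[[-0.3, 0.3], [-0.2, 0.1], [0.1, -0.4], [-0.2, -0.1], [0.8, -0.0]]
```

The steel wedge is the tan-grey tapered block at top (206,226), its heel towards the robot. The orange block and the square tube are ruled out. The wedge is at about (470,257), yaw 0.366, and the frame at about (639,29), yaw -0.157. I turn the tool first.

```bash
cat > go.py <<'E'
import sys,numpy as np
from scipy.spatial.transform import Rotation as R
from rig import sense
def go(x,y,z,yaw):
    s=sense(); Rc=R.from_euler('xyz',s['tcp_rot']); Rt=R.from_euler('xyz',[np.pi,0,yaw])
    print('t',round(s['clock'],2),'pos',s['eef_pos'].round(1),'rpy',s['tcp_rot'].round(4),'F',s['contact_force'].round(2),'op',round(s['opening'],3))
    print('rotvec tool',(Rc.inv()*Rt).as_rotvec().round(4),'shift after turn(target axes)',Rt.inv().apply(np.array([x,y,z])-s['eef_pos']).round(2),'in current axes',Rc.inv().apply(np.array([x,y,z])-s['eef_pos']).round(2))
if __name__=='__main__': go(*map(float,sys.argv[1:5]))
E
python3 -m creep '[[0,0,-0.124,0,0,0,0],[0,0,-0.124,0,0,0,0],[0,0,-0.124,0,0,0,0],[0,0,-0.124,0,0,0,0],[0,0,-0.124,0,0,0,0],[0,0,-0.124,0,0,0,0]]'
python3 go.py 441.9 246.7 290 3.508
```

```text
clock: 0.7
eef_pos: [231.5, 579.9, 402.8]
tcp_rot: [-3.139, -0.002, -2.769]
contact_force: [0.4, -0.3, 0.8]
opening: 0.996
t 0.7 pos [231.5 579.9 402.8] rpy [-3.1390e+00 -2.5000e-03 -2.7693e+00] F [ 0.38 -0.28  0.81] op 0.996
rotvec tool [-0.0026 -0.0025  0.0059] shift after turn(target axes) [ -77.08 -386.48  112.76] in current axes [ -75.06 -386.64  113.58]
```

```bash
python3 -m creep '[[0,0,0,-7.5,-38,11,0],[0,0,0,-7.5,-38,11,0],[0,0,0,-7.5,-38,11,0],[0,0,0,-7.5,-38,11,0],[0,0,0,-7.5,-38,11,0],[0,0,0,-7.5,-38,11,0],[0,0,0,-7.5,-38,11,0],[0,0,0,-7.5,-38,11,0],[0,0,0,-7.5,-38,11,0],[0,0,0,-7.5,-38,11,0]]'
python3 go.py 441.9 246.7 290 3.508
```

```text
clock: 1.53
eef_pos: [445.9, 250.3, 290.3]
tcp_rot: [3.137, 0.004, -2.748]
contact_force: [2.0, -0.1, 0.2]
opening: 1.0
t 1.53 pos [445.9 250.3 290.3] rpy [ 3.137   0.0042 -2.7483] F [ 1.99 -0.12  0.21] op 1.0
rotvec tool [0.0047 0.0041 0.0269] shift after turn(target axes) [ 5.03 -1.89  0.27] in current axes [ 5.08 -1.76  0.24]
```

```bash
python3 -m creep '[[0.005,0.004,0.027,5,-1.8,0,0],[0,0,0,0,0,0,0]]'
python3 go.py 441.9 246.7 178 3.508
python3 - <<'E'
from rig import grab_frame; import cv2
for n,(a,b,c,d) in dict(scene=(120,230,170,290),top=(150,270,150,310)).items():
    f=grab_frame(n)["color"][:,:,::-1][a:b,c:d]; cv2.imwrite(f"pics/{n}1.png",cv2.resize(f,None,fx=5,fy=5,interpolation=cv2.INTER_CUBIC))
E
```

```text
clock: 1.7
eef_pos: [444.7, 240.2, 287.9]
tcp_rot: [-3.139, -0.003, -2.783]
contact_force: [0.2, 0.2, 0.5]
opening: 1.0
t 1.7 pos [444.7 240.2 287.9] rpy [-3.1393e+00 -3.0000e-03 -2.7829e+00] F [0.22 0.16 0.49] op 1.0
rotvec tool [-0.0023 -0.003  -0.0077] shift after turn(target axes) [  0.26   7.09 109.91] in current axes [-1.000e-02  7.340e+00  1.099e+02]
```

View pics/scene1.png

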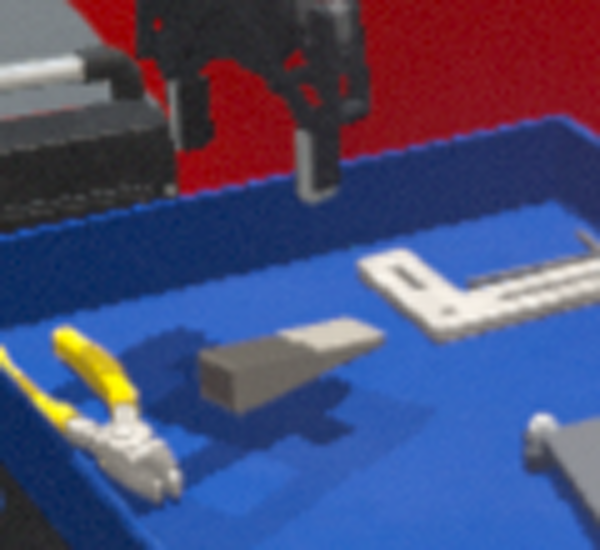

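View pics/top1.png

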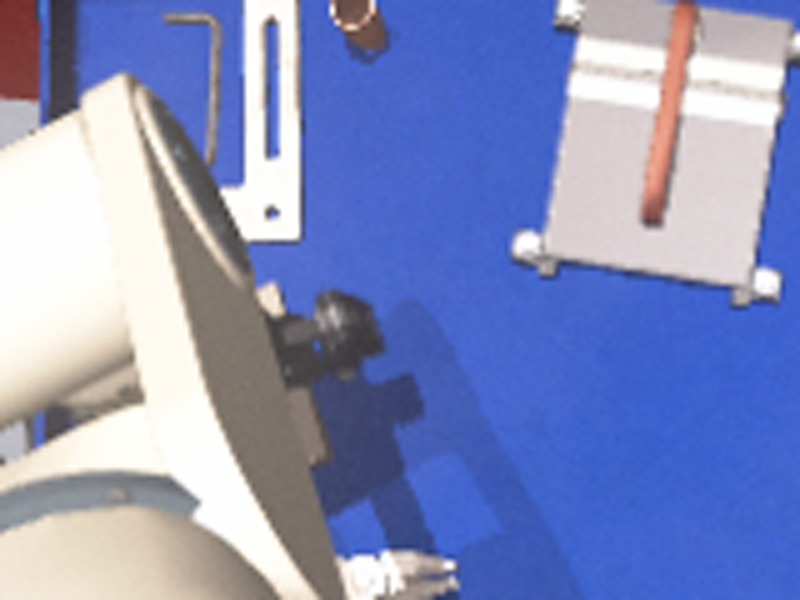

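The gripper is over the wedge, and the pliers (scene crop (130,450)) are clear of the fingers. Descending.

```bash
python3 -m creep '[[0,0,-0.008,0,7,5,0],[0,0,0,0,0,20,0],[0,0,0,0,0,20,0],[0,0,0,0,0,18,0],[0,0,0,0,0,0,0],[0,0,0,0,0,0,0],[0,0,0,0,0,0,0]]'
python3 go.py 441.9 246.7 178 3.508
```

```text
clock: 2.38
eef_pos: [440.2, 259.1, 225.7]
tcp_rot: [3.14, 0.007, -2.754]
contact_force: [-0.0, 0.0, 0.1]
opening: 0.999
t 2.38 pos [440.2 259.1 225.7] rpy [ 3.1402  0.0072 -2.7543] F [-0.01  0.02  0.08] op 0.999
rotvec tool [0.0014 0.0072 0.0209] shift after turn(target axes) [  2.89 -12.15  47.74] in current axes [  3.49 -12.15  47.7 ]
```

```bash
python3 -m creep '[[0,0.007,0.021,3.4,-12,0,0],[0,0,0,0,0,0,0],[0,0,0,0,0,0,0]]'
python3 go.py 441.9 246.7 178 3.508; python3 -m creep '[[0,0,0,0,0,0,0]]'; python3 go.py 441.9 246.7 178 3.508
```

```text
clock: 2.63
eef_pos: [442.0, 247.8, 228.2]
tcp_rot: [3.139, 0.003, -2.774]
contact_force: [-0.2, -0.0, -0.2]
opening: 1.002
t 2.63 pos [442.  247.8 228.2] rpy [ 3.1395  0.0034 -2.7739] F [-0.2  -0.02 -0.22] op 1.002
rotvec tool [0.0021 0.0034 0.0013] shift after turn(target axes) [ 0.47 -0.96 50.2 ] in current axes [ 0.64 -1.07 50.2 ]
clock: 2.72
eef_pos: [442.2, 247.7, 228.9]
tcp_rot: [3.139, 0.004, -2.774]
contact_force: [0.7, -0.2, -0.7]
opening: 1.004
t 2.72 pos [442.2 247.7 228.9] rpy [ 3.1393  0.0044 -2.7743] F [ 0.69 -0.15 -0.74] op 1.004
rotvec tool [0.0023 0.0044 0.0009] shift after turn(target axes) [ 0.63 -0.82 50.89] in current axes [ 0.85 -0.93 50.88]
```

```bash
python3 -m creep '[[0.002,0.004,0,0.8,-0.9,13,0],[0,0,0,0,0,13,0],[0,0,0,0,0,13,0],[0,0,0,0,0,6,0],[0,0,0,0,0,2,0]]'
python3 go.py 441.9 246.7 178 3.508; python3 -m creep '[[0,0,0,0,0,0,0]]'; python3 go.py 441.9 246.7 178 3.508
```

```text
clock: 3.13
eef_pos: [443.0, 246.7, 180.2]
tcp_rot: [3.141, 0.005, -2.775]
contact_force: [-0.2, 0.3, 1.0]
opening: 0.997
t 3.13 pos [443.  246.7 180.2] rpy [ 3.1409  0.0053 -2.7751] F [-0.19  0.28  1.  ] op 0.997
rotvec tool [0.0007 0.0053 0.    ] shift after turn(target axes) [1.   0.43 2.21] in current axes [1.01 0.43 2.21]
clock: 3.22
eef_pos: [442.7, 246.5, 179.4]
tcp_rot: [3.141, 0.004, -2.775]
contact_force: [0.9, 0.2, 0.3]
opening: 1.001
t 3.22 pos [442.7 246.5 179.4] rpy [ 3.1411  0.0038 -2.7752] F [0.91 0.22 0.32] op 1.001
rotvec tool [ 0.0005  0.0038 -0.    ] shift after turn(target axes) [0.66 0.51 1.36] in current axes [0.67 0.51 1.36]
```

```bash
python3 -m creep '[[0,0.004,0,0.7,0.5,1.5,0.3],[0,0,0,0,0,0,0.5],[0,0,0,0,0,0,0.6],[0,0,0,0,0,0,0.8],[0,0,0,0,0,0,1],[0,0,0,0,0,0,1],[0,0,0,0,0,0,1],[0,0,0,0,0,0,1]]' 60
python3 go.py 441.9 246.7 178 3.508; python3 -m creep '[[0,0,0,0,0,0,1],[0,0,0,0,0,0,1]]'; python3 go.py 441.9 246.7 178 3.508
```

```text
clock: 3.88
eef_pos: [442.0, 246.9, 179.0]
tcp_rot: [3.141, 0.001, -2.775]
contact_force: [-0.3, 0.4, -4.5]
opening: 0.337
t 3.88 pos [442.  246.9 179. ] rpy [ 3.1409e+00  6.0000e-04 -2.7752e+00] F [-0.27  0.36 -4.52] op 0.337
rotvec tool [0.0007 0.0006 0.    ] shift after turn(target axes) [ 0.16 -0.16  1.05] in current axes [ 0.16 -0.16  1.05]
clock: 4.05
eef_pos: [441.8, 246.8, 178.8]
tcp_rot: [3.141, 0.0, -2.775]
contact_force: [0.4, 0.8, -2.9]
opening: 0.335
t 4.05 pos [441.8 246.8 178.8] rpy [ 3.141   0.     -2.7752] F [ 0.37  0.78 -2.88] op 0.335
rotvec tool [0.0006 0.     0.    ] shift after turn(target axes) [-0.07 -0.11  0.84] in current axes [-0.07 -0.11  0.84]
```

```bash
python3 -m creep '[[0,0,0,0,0,-5,1],[0,0,0,0,0,-12,1],[0,0,0,0,0,-15,1],[0,0,0,0,0,-10,1],[0,0,0,0,0,0,1],[0,0,0,0,0,0,1]]'
python3 go.py 441.9 246.7 220 3.508
python3 - <<'E'
from rig import grab_frame; import cv2
for n,(a,b,c,d) in dict(scene=(120,230,170,290),).items():
    f=grab_frame(n)["color"][:,:,::-1][a:b,c:d]; cv2.imwrite(f"pics/{n}2.png",cv2.resize(f,None,fx=5,fy=5,interpolation=cv2.INTER_CUBIC))
E
```

```text
clock: 4.55
eef_pos: [441.1, 246.3, 222.6]
tcp_rot: [3.141, -0.003, -2.775]
contact_force: [-0.2, -0.7, -4.9]
opening: 0.333
t 4.55 pos [441.1 246.3 222.6] rpy [ 3.1414e+00 -2.7000e-03 -2.7752e+00] F [-0.24 -0.71 -4.91] op 0.333
rotvec tool [ 0.0002 -0.0027 -0.    ] shift after turn(target axes) [-0.89  0.05  2.59] in current axes [-0.89  0.05  2.59]
```

View pics/scene2.png

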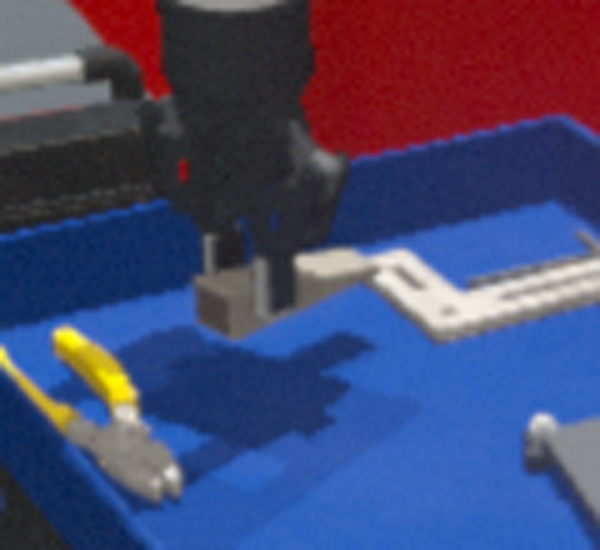

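The wedge is lifted level and held at the heel half. I turn it to the frame's direction, then carry it over.

```bash
python3 -m creep '[[0,0,0.08,0,0,0,1],[0,0,0.12,0,0,0,1],[0,0,0.12,0,0,0,1],[0,0,0.12,0,0,0,1],[0,0,0.08,0,0,0,1],[0,0,0,0,0,0,1]]'
python3 go.py 417.1 64.2 222 2.985
```

```text
clock: 5.1
eef_pos: [440.0, 245.7, 219.1]
tcp_rot: [-3.138, -0.006, 2.964]
contact_force: [-0.1, 0.8, -3.3]
opening: 0.333
t 5.1 pos [440.  245.7 219.1] rpy [-3.1378 -0.0057  2.9644] F [-0.14  0.79 -3.33] op 0.333
rotvec tool [-0.0037 -0.0057 -0.0206] shift after turn(target axes) [  -5.67 -182.87   -2.9 ] in current axes [  -9.43 -182.73   -2.26]
```

```bash
python3 -m creep '[[-0.004,-0.006,-0.02,0,-12,0,1],[0,0,0,-1,-28,0,1],[0,0,0,-1,-35,0,1],[0,0,0,-1,-35,0,1],[0,0,0,-1,-28,0,1],[0,0,0,-1,-25,0,1],[0,0,0,-1,-15,0,1],[0,0,0,0,-4,0,1],[0,0,0,0,0,0,1]]'
python3 go.py 417.1 64.2 222 2.985;python3 -m creep '[[0,0,0,0,0,0,1]]';python3 go.py 417.1 64.2 222 2.985
```

```text
clock: 5.85
eef_pos: [417.2, 59.1, 215.4]
tcp_rot: [3.141, -0.001, 3.016]
contact_force: [0.6, 0.0, -4.2]
opening: 0.335
t 5.85 pos [417.2  59.1 215.4] rpy [ 3.1406e+00 -1.4000e-03  3.0159e+00] F [ 0.64  0.03 -4.24] op 0.335
rotvec tool [ 0.001  -0.0015  0.0309] shift after turn(target axes) [ 0.88  5.02 -6.64] in current axes [ 0.73  5.05 -6.64]
clock: 5.93
eef_pos: [417.2, 59.1, 215.2]
tcp_rot: [3.141, -0.002, 3.016]
contact_force: [0.5, 0.2, -3.4]
opening: 0.334
t 5.93 pos [417.2  59.1 215.2] rpy [ 3.1405e+00 -1.7000e-03  3.0164e+00] F [ 0.53  0.19 -3.39] op 0.334
rotvec tool [ 0.001  -0.0017  0.0314] shift after turn(target axes) [ 0.91  4.99 -6.82] in current axes [ 0.76  5.02 -6.81]
```

```bash
python3 -m creep '[[0.001,-0.002,0.031,0.8,5,5,1],[0,0,0,0,0,10,1],[0,0,0,0,0,8,1],[0,0,0,0,0,2,1],[0,0,0,0,0,0,1],[0,0,0,0,0,0,1]]'
python3 go.py 417.1 64.2 189 2.985
python3 - <<'E'
from rig import grab_frame; import cv2
for n,(a,b,c,d) in dict(scene=(170,270,230,370),top=(140,240,230,350)).items():
    f=grab_frame(n)["color"][:,:,::-1][a:b,c:d]; cv2.imwrite(f"pics/{n}3.png",cv2.resize(f,None,fx=5.7,fy=5.7,interpolation=cv2.INTER_CUBIC))
E
```

```text
clock: 6.43
eef_pos: [418.6, 68.5, 188.9]
tcp_rot: [3.141, 0.002, 2.993]
contact_force: [0.1, -0.3, -3.4]
opening: 0.336
t 6.43 pos [418.6  68.5 188.9] rpy [3.1405e+00 2.1000e-03 2.9929e+00] F [ 0.09 -0.29 -3.39] op 0.336
rotvec tool [0.0011 0.0021 0.0079] shift after turn(target axes) [ 0.8  -4.5  -0.09] in current axes [ 0.84 -4.5  -0.1 ]
```

View pics/scene3.png

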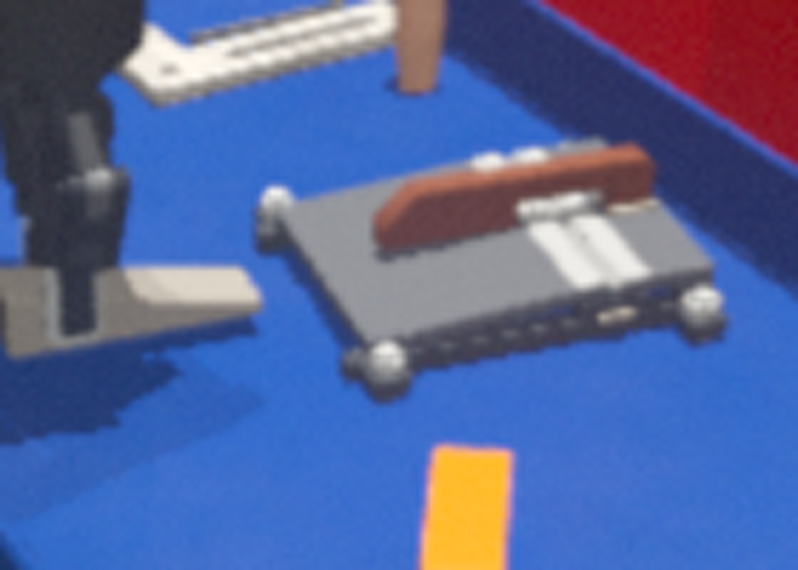

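View pics/top3.png

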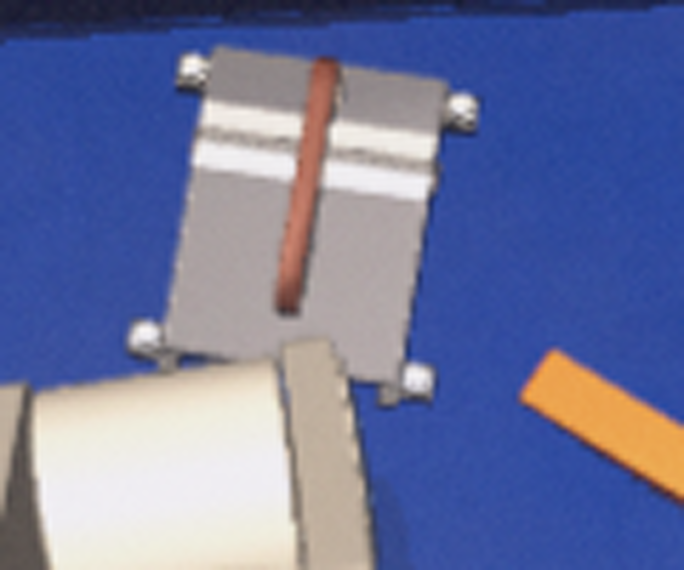

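```bash
cat > f2.py <<'E'
from fit import *; from rig import grab_frame,sense
S=grab_frame("scene");T=grab_frame("top")
h=18.8
def model(p):
    x1,x2,yb,zb,xf=p[4:9]
    L=[(x1,yb,zb),(x1,-yb,zb),(x2,yb,zb),(x2,-yb,zb),(-110.3,60,h),(-110.3,-60,h),(0,60,28),(0,-60,28),(-85,-6,28),(-85,0,30),(xf,60,28),(xf,-60,28)]
    return pose(p[:4],L)
so={0:(72,165),1:(235,400),3:(700,318),4:(80,180),5:(205,378),8:(222,240),11:(715,265)}
to={0:(123,472),1:(505,532),2:(190,97),3:(570,155),4:(155,487),5:(487,538),6:(200,190),7:(533,235),9:(323,440),10:(220,66),11:(548,113)}
def res(p,sel='b'):
    P=model(p); r=[p[3]/2,(p[7]-20)/20]
    a=proj(P,S);b=proj(P,T)
    if sel in'bs':r+=[ (a[k]-px(v,8.4,(270,185))) for k,v in so.items()]
    if sel in'bt':r+=[ (b[k]-px(v,8,(240,140))) for k,v in to.items()]
    return np.hstack(r)
for sel in 'bst':
    q=least_squares(res,[639,29,-.157,0,-110,40,75,20,45],args=(sel,),loss='soft_l1',x_scale=[10,10,.1,1,10,10,10,5,10]); print(sel,q.x.round(3)); print(res(q.x,sel)[2:].reshape(-1,2).round(1).tolist())
E
python3 f2.py
python3 - <<'E'
from fit import *; from rig import grab_frame,sense
S=grab_frame("scene"); s=sense(); e=s['eef_pos']; y=s['tcp_rot'][2]-np.pi
P=np.array([(85,15,6),(85,-15,6),(-25,-15,0)])+[0,0,e[2]-178.5]
print(((proj(pose([e[0],e[1],y],P),S)-[230,170]+.5)*5.7-.5).round(0))
E
```

```text
b [ 6.39207e+02  2.94790e+01 -1.55000e-01  4.91000e-01 -1.05660e+02
  3.54270e+01  6.98690e+01  1.74280e+01  4.52420e+01]
[[-0.3, 0.2], [-0.1, 0.0], [-0.5, -0.2], [-1.7, 0.0], [0.1, 0.4], [0.1, 0.6], [-0.1, -0.3], [0.2, -0.2], [0.8, -0.1], [0.3, -0.1], [0.2, -0.3], [-0.7, -0.1], [-0.6, 0.1], [-0.0, -0.7], [-0.3, -0.1], [0.3, -0.4], [0.2, -0.1], [0.2, 0.1]]
s [ 6.41176e+02  2.97050e+01 -1.70000e-01 -8.70000e-02 -1.06272e+02
  3.57270e+01  7.05090e+01  1.72460e+01  4.44430e+01]
[[0.2, -0.2], [-0.2, -0.0], [0.0, 0.2], [-0.9, -0.3], [0.2, 0.0], [0.6, 0.3], [-0.0, -0.1]]
t [ 6.38762e+02  2.95070e+01 -1.51000e-01 -4.60000e-02 -1.07508e+02
  3.24690e+01  6.90060e+01  2.65970e+01  4.57960e+01]
[[0.2, 0.1], [0.6, -0.0], [0.1, 0.2], [-0.2, -0.2], [-0.6, 0.2], [-0.5, 0.2], [-0.0, -0.5], [-0.3, 0.0], [0.4, -0.2], [0.1, -0.0], [0.2, 0.1]]
[[240. 267.]
 [263. 301.]
 [  8. 358.]]
```

```bash
python3 -m creep '[[0.001,0.002,0.007,0.8,-4.4,2,1],[0,0,0,0,0,2,1],[0,0,0,0,0,0,1],[0,0,0,0,0,0,1]]'
python3 go.py 416.9 64.2 179.5 2.9866
```

```text
clock: 7.02
eef_pos: [417.3, 63.1, 185.6]
tcp_rot: [3.141, 0.002, 2.983]
contact_force: [0.2, -0.1, -3.8]
opening: 0.332
t 7.02 pos [417.3  63.1 185.6] rpy [3.1410e+00 2.1000e-03 2.9835e+00] F [ 0.15 -0.08 -3.76] op 0.332
rotvec tool [ 0.0006  0.0021 -0.0031] shift after turn(target axes) [0.53 0.98 6.08] in current axes [0.55 0.98 6.08]
```

```bash
python3 -m creep '[[0,0.002,-0.003,0.5,0.8,2,1],[0,0,0,0,0,2,1],[0,0,0,0,0,1,1],[0,0,0,0,0,0,1],[0,0,0,0,0,0,1]]'
python3 go.py 416.9 64.2 179.5 2.9866
```

```text
clock: 7.43
eef_pos: [416.9, 64.0, 180.0]
tcp_rot: [3.141, -0.0, 2.986]
contact_force: [0.3, 0.1, -3.1]
opening: 0.334
t 7.43 pos [416.9  64.  180. ] rpy [ 3.1410e+00 -2.0000e-04  2.9865e+00] F [ 0.28  0.15 -3.07] op 0.334
rotvec tool [ 0.0006 -0.0002 -0.0001] shift after turn(target axes) [0.04 0.21 0.46] in current axes [0.04 0.21 0.46]
```

```bash
python3 -m creep '[[0,0,0,-5,0,0.2,1],[0,0,0,-9,0,0,1],[0,0,0,-9,0,0,1],[0,0,0,-9,0,0,1],[0,0,0,-6,0,0,1],[0,0,0,-3,0,0,1],[0,0,0,0,0,0,1],[0,0,0,0,0,0,1]]'
python3 go.py 461.4 57.2 178.5 2.9866
```

```text
clock: 8.1
eef_pos: [463.6, 56.8, 179.8]
tcp_rot: [3.141, 0.002, 2.986]
contact_force: [0.3, -0.4, -4.2]
opening: 0.335
t 8.1 pos [463.6  56.8 179.8] rpy [3.1405e+00 1.8000e-03 2.9862e+00] F [ 0.28 -0.44 -4.2 ] op 0.335
rotvec tool [ 0.0011  0.0018 -0.0004] shift after turn(target axes) [2.2  0.05 1.33] in current axes [2.2  0.05 1.33]
```

```bash
python3 -m creep '[[0,0.002,0,0,0,0.8,1],[0,0,0,0,0,0,1]]' | sed -n '2p;4p'; python3 -m creep '[[0,0,0,0,0,0.6,1],[0,0,0,0,0,0,1]]'| sed -n '2p;4p'; python3 -m creep '[[0,0,0,0,0,0.6,1],[0,0,0,0,0,0,1]]'| sed -n '2p;4p'
```

```text
eef_pos: [463.2, 56.8, 178.9]
contact_force: [0.2, -0.6, -2.9]
eef_pos: [463.1, 56.8, 178.9]
contact_force: [0.1, 0.0, -3.8]
eef_pos: [462.9, 56.9, 178.9]
contact_force: [0.0, -0.0, -4.0]
```

```bash
python3 - <<'E'
from rig import grab_frame; import cv2
for n,(a,b,c,d) in dict(scene=(170,270,230,370),top=(140,240,230,350)).items():
    f=grab_frame(n)["color"][:,:,::-1][a:b,c:d]; cv2.imwrite(f"pics/{n}4.png",cv2.resize(f,None,fx=5.7,fy=5.7,interpolation=cv2.INTER_CUBIC))
E
```

```text
(no output)
```

View pics/scene4.png

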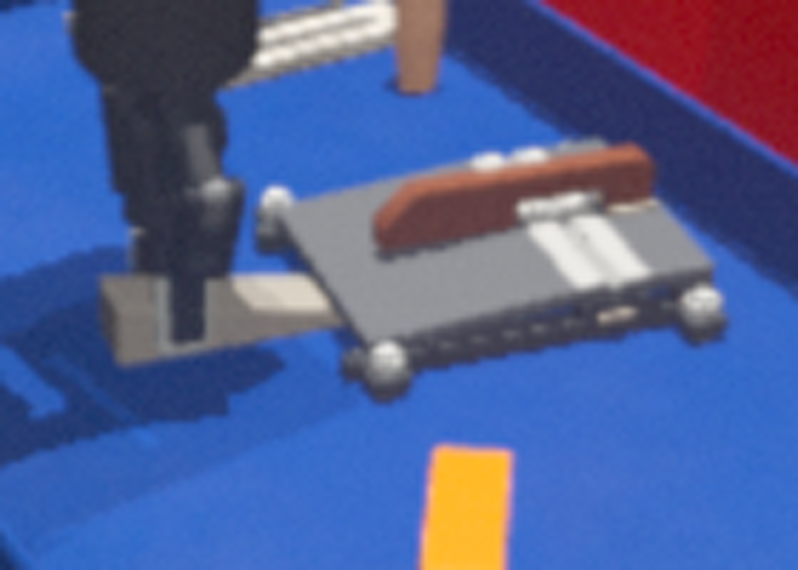

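```bash
python3 -m creep '[[0,0,0,0,0,1,1],[0,0,0,0,0,1,1]]' | sed -n '2p;4p'; python3 -m creep '[[0,0,0,0,0,1,1],[0,0,0,0,0,1,1]]'| sed -n '2p;4p'
```

```text
eef_pos: [462.8, 56.9, 178.7]
contact_force: [-6.1, -1.2, 25.2]
eef_pos: [462.8, 56.9, 178.7]
contact_force: [-5.5, -1.1, 20.0]
```

The wedge's underside is on the tray. Releasing.

```bash
python3 -m creep '[[0,0,0,0,0,0,0.5],[0,0,0,0,0,0,0.3],[0,0,0,0,0,0,0.2],[0,0,0,0,0,0,0.2],[0,0,0,0,0,0,0.2]]'; python3 -m creep '[[0,0,0,0,0,-5,0.2],[0,0,0,0,0,-12,0.2],[0,0,0,0,0,-20,0.2],[0,0,0,0,0,-15,0.2],[0,0,0,0,0,-5,0.2],[0,0,0,0,0,0,0.2]]'
python3 - <<'E'
from rig import grab_frame; import cv2
for n,(a,b,c,d) in dict(scene=(170,270,230,370),top=(140,240,230,350)).items():
    f=grab_frame(n)["color"][:,:,::-1][a:b,c:d]; cv2.imwrite(f"pics/{n}5.png",cv2.resize(f,None,fx=5.7,fy=5.7,interpolation=cv2.INTER_CUBIC))
E
```

```text
clock: 9.45
eef_pos: [463.0, 57.1, 179.2]
tcp_rot: [3.14, 0.002, 2.987]
contact_force: [-0.2, 0.4, -0.7]
opening: 0.803
clock: 9.95
eef_pos: [462.3, 57.0, 238.1]
tcp_rot: [3.141, -0.002, 2.987]
contact_force: [0.1, 0.4, 0.5]
opening: 0.803
```

View pics/scene5.png

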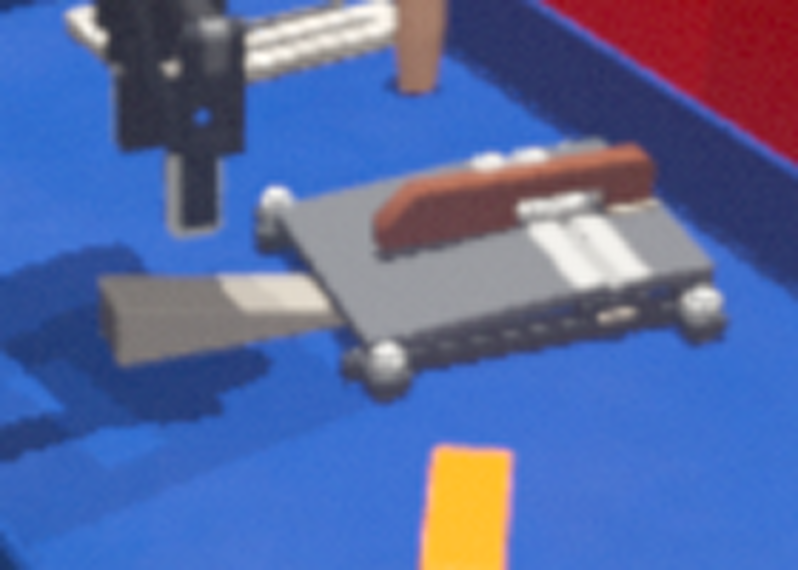

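View pics/top5.png

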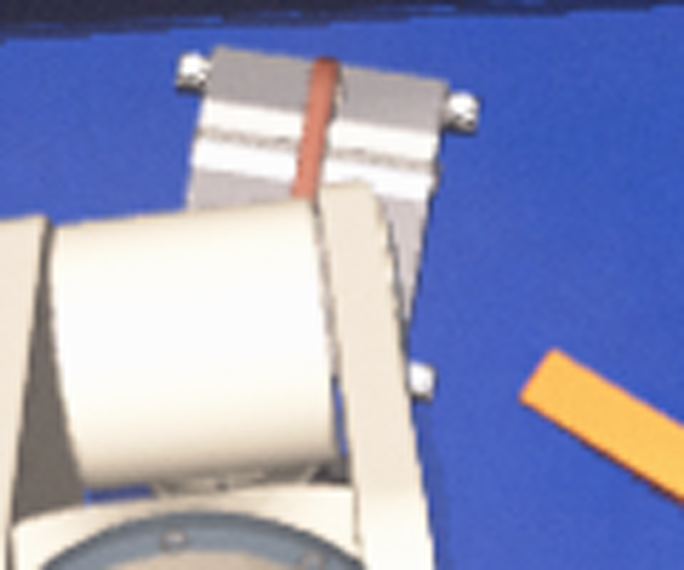

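The wedge sits flat on the tray with its tip under the edge (scene crop (335,310)), and its heel is at crop (100–120, 280–365). I back off, shut the fingers nearly fully, and come down behind the heel.

```bash
python3 -m creep '[[0,0,0,5,0,0,0.5],[0,0,0,12,0,0,0.9],[0,0,0,18,0,0,0.9],[0,0,0,12,0,0,0.9],[0,0,0,5,0,0,0.9],[0,0,0,0,0,0,0.9],[0,0,0,0,0,0,0.9]]'; python3 go.py 408.7 65.5 182 2.9866
```

```text
clock: 10.63
eef_pos: [403.4, 65.2, 233.3]
tcp_rot: [-3.139, -0.011, 2.987]
contact_force: [0.5, -0.1, 0.3]
opening: 0.1
t 10.63 pos [403.4  65.2 233.3] rpy [-3.1394 -0.0107  2.987 ] F [ 0.51 -0.1   0.3 ] op 0.1
rotvec tool [-0.0022 -0.0107  0.0004] shift after turn(target axes) [-5.19  1.07 51.33] in current axes [-5.74  1.18 51.27]
```

```bash
python3 -m creep '[[-0.002,-0.011,0,-3,1,8,0.9],[0,0,0,0,0,13,0.9],[0,0,0,0,0,13,0.9],[0,0,0,0,0,6,0.9],[0,0,0,0,0,0,0.9],[0,0,0,0,0,0,0.9]]'; python3 go.py 408.7 66 182 2.9866
```

```text
clock: 11.13
eef_pos: [410.1, 66.1, 192.6]
tcp_rot: [3.14, 0.006, 2.987]
contact_force: [0.1, -0.3, 0.4]
opening: 0.099
t 11.13 pos [410.1  66.1 192.6] rpy [3.1402 0.0057 2.9875] F [ 0.05 -0.29  0.37] op 0.099
rotvec tool [0.0014 0.0057 0.0009] shift after turn(target axes) [ 1.32 -0.3  10.55] in current axes [ 1.38 -0.31 10.55]
```

```bash
python3 -m creep '[[0.001,0.006,0.001,1,-0.4,4,0.9],[0,0,0,0,0,4,0.9],[0,0,0,0,0,2,0.9],[0,0,0,0,0,0,0.9],[0,0,0,0,0,0,0.9]]'; python3 go.py 408.7 66 181 2.9866
python3 - <<'E'
from rig import grab_frame; import cv2
for n,(a,b,c,d) in dict(scene=(170,270,230,370)).items():
    f=grab_frame(n)["color"][:,:,::-1][a:b,c:d]; cv2.imwrite(f"pics/{n}6.png",cv2.resize(f,None,fx=5.7,fy=5.7,interpolation=cv2.INTER_CUBIC))
E
```

```text
clock: 11.55
eef_pos: [410.1, 65.9, 183.0]
tcp_rot: [3.141, 0.001, 2.986]
contact_force: [0.2, -0.4, 0.4]
opening: 0.1
t 11.55 pos [410.1  65.9 183. ] rpy [3.1406e+00 1.5000e-03 2.9861e+00] F [ 0.18 -0.43  0.43] op 0.1
rotvec tool [ 0.001   0.0015 -0.0005] shift after turn(target axes) [ 1.39 -0.09  1.98] in current axes [ 1.39 -0.09  1.98]
```

View pics/scene6.png

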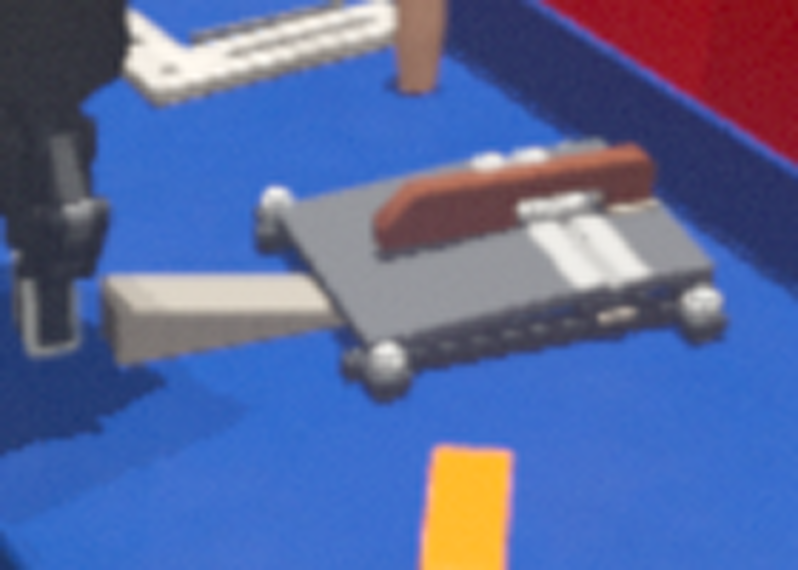

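```bash
cat > st.py <<'E'
import numpy as np; from rig import sense
s=sense(); e=s['eef_pos']; d=np.array([np.cos(-.155),np.sin(-.155)]); n=np.array([-d[1],d[0]])
v=e[:2]-[639.2,29.5]; print('t %.2f frame x %.2f y %.2f z %.1f | push %.2f lat %.2f Fz %.2f | yawerr %.4f pitch %.4f roll %.4f'%(s['clock'],v@d,v@n,e[2],-s['contact_force'][:2]@d,s['contact_force'][:2]@n,s['contact_force'][2],s['tcp_rot'][2]-2.9866,s['tcp_rot'][1],s['tcp_rot'][0]),'ins est',round(110+v@d+11+110,1))
E
python3 st.py
python3 -m creep '[[0,0,0,-4,0,1,0.9],[0,0,0,-6,0,0,0.9],[0,0,0,-3,0,0,0.9],[0,0,0,0,0,0,0.9]]' >/dev/null; python3 st.py
python3 -m creep '[[0,0,0,-1.5,0,0,0.9],[0,0,0,-1.5,0,0,0.9]]' >/dev/null; python3 st.py
python3 -m creep '[[0,0,0,-1.5,0,0,0.9],[0,0,0,-1.5,0,0,0.9]]' >/dev/null; python3 st.py
python3 -m creep '[[0,0,0,-1.5,0,0,0.9],[0,0,0,-1.5,0,0,0.9]]' >/dev/null; python3 st.py
```

```text
t 11.60 frame x -232.02 y 0.56 z 183.0 | push 0.80 lat 0.30 Fz 0.30 | yawerr -0.0005 pitch 0.0014 roll 3.1406 ins est -1.0
t 11.93 frame x -217.37 y 0.70 z 182.5 | push 0.19 lat 0.12 Fz 0.74 | yawerr -0.0002 pitch 0.0027 roll 3.1402 ins est 13.6
t 12.10 frame x -214.37 y 0.56 z 182.4 | push 3.21 lat -0.18 Fz 1.21 | yawerr -0.0005 pitch 0.0015 roll 3.1405 ins est 16.6
t 12.27 frame x -211.88 y 0.38 z 182.2 | push 1.71 lat -0.54 Fz 1.00 | yawerr -0.0006 pitch -0.0006 roll 3.1410 ins est 19.1
t 12.43 frame x -209.11 y 0.27 z 182.1 | push 2.73 lat 0.41 Fz 1.74 | yawerr -0.0005 pitch -0.0018 roll 3.1413 ins est 21.9
```

```bash

python3 -m creep '[[0,0,0,-1.5,0,0,0.9],[0,0,0,-1.5,0,0,0.9],[0,0,0,-1.5,0,0,0.9]]' >/dev/null; python3 st.py
python3 -m creep '[[0,0,0,-1.5,0,0,0.9],[0,0,0,-1.5,0,0,0.9],[0,0,0,-1.5,0,0,0.9]]' >/dev/null; python3 st.py
python3 -m creep '[[0,0,0,-1.5,0,0,0.9],[0,0,0,-1.5,0,0,0.9],[0,0,0,-1.5,0,0,0.9]]' >/dev/null; python3 st.py
python3 -m creep '[[0,0,0,-1.5,0,0,0.9],[0,0,0,-1.5,0,0,0.9],[0,0,0,-1.5,0,0,0.9]]' >/dev/null; python3 st.py
python3 - <<'E'
from rig import grab_frame; import cv2
for n,(a,b,c,d) in dict(scene=(170,270,230,370)).items():
    f=grab_frame(n)["color"][:,:,::-1][a:b,c:d]; cv2.imwrite(f"pics/{n}7.png",cv2.resize(f,None,fx=5.7,fy=5.7,interpolation=cv2.INTER_CUBIC))
E
```

```text
t 12.68 frame x -205.00 y 0.08 z 181.9 | push 7.43 lat -0.01 Fz 2.87 | yawerr -0.0006 pitch -0.0042 roll -3.1413 ins est 26.0
t 12.93 frame x -203.15 y -0.41 z 181.1 | push 7.16 lat 1.66 Fz 4.70 | yawerr -0.0010 pitch -0.0127 roll -3.1395 ins est 27.8
t 13.18 frame x -201.57 y -0.85 z 180.3 | push 6.93 lat 1.48 Fz 4.11 | yawerr -0.0013 pitch -0.0217 roll -3.1377 ins est 29.4
t 13.43 frame x -200.09 y -1.22 z 179.3 | push 6.79 lat 2.35 Fz 3.32 | yawerr -0.0016 pitch -0.0309 roll -3.1360 ins est 30.9
```

View pics/scene7.png

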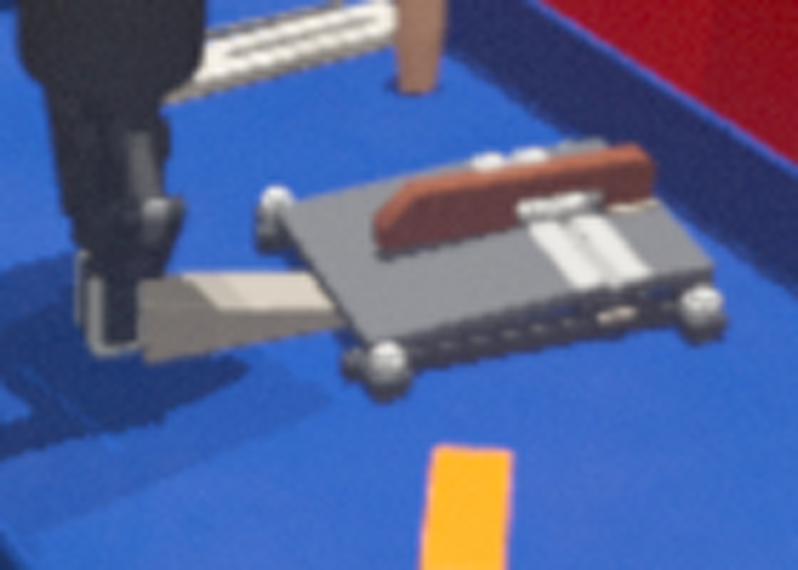

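The wedge met the plate at about 26 mm in. The hand then began to tilt under the load (pitch -0.03), so I put that right while pushing.

```bash
sed -i "s/,'ins est'.*/,'tip-ins',round(231+v@d+175*s['tcp_rot'][1],1))/" st.py
python3 -m creep '[[-0.003,-0.012,0,0,0.5,-0.5,0.9]]' >/dev/null; python3 st.py
python3 -m creep '[[-0.003,-0.012,0,0,0.5,-0.5,0.9]]' >/dev/null; python3 st.py
python3 -m creep '[[-0.002,-0.012,0,0,0.4,-0.5,0.9]]' >/dev/null; python3 st.py
python3 -m creep '[[0,-0.012,0,0,0,0,0.9]]' >/dev/null; python3 st.py
```

```text
t 13.57 frame x -200.74 y -0.95 z 179.4 | push 4.74 lat 0.05 Fz -2.45 | yawerr -0.0017 pitch -0.0219 roll -3.1382 tip-ins 26.4
t 13.65 frame x -201.59 y -0.67 z 179.5 | push 5.55 lat -1.53 Fz -1.86 | yawerr -0.0018 pitch -0.0121 roll -3.1406 tip-ins 27.3
t 13.73 frame x -202.30 y -0.49 z 179.5 | push 4.79 lat 0.05 Fz -2.33 | yawerr -0.0018 pitch -0.0015 roll 3.1410 tip-ins 28.4
t 13.82 frame x -202.90 y -0.63 z 179.3 | push 6.31 lat 0.36 Fz 3.97 | yawerr -0.0020 pitch 0.0098 roll 3.1413 tip-ins 29.8
```

```bash

python3 -m creep '[[0,0,0.001,-2.5,0,-0.3,0.9],[0,-0.003,0.001,-2.5,0,-0.3,0.9]]' >/dev/null; python3 st.py
python3 -m creep '[[0,-0.003,0,-2.5,0.3,-0.3,0.9],[0,-0.004,0,-2.5,0.3,-0.3,0.9]]' >/dev/null; python3 st.py
python3 -m creep '[[0,-0.004,0,-2.5,0.3,-0.3,0.9],[0,-0.004,0,-2.5,0.3,-0.3,0.9]]' >/dev/null; python3 st.py
```

```text
t 13.98 frame x -199.54 y -0.95 z 179.5 | push 5.43 lat 0.48 Fz -2.28 | yawerr -0.0039 pitch 0.0107 roll -3.1409 tip-ins 33.3
t 14.15 frame x -194.93 y -0.53 z 179.9 | push 5.51 lat -0.14 Fz -3.22 | yawerr -0.0038 pitch 0.0171 roll -3.1404 tip-ins 39.1
t 14.32 frame x -189.66 y 0.05 z 180.4 | push 4.74 lat -0.67 Fz -2.57 | yawerr -0.0038 pitch 0.0255 roll -3.1401 tip-ins 45.8
```

```bash

python3 -m creep '[[0,0.002,-0.002,-1.5,0,0,0.9],[0,0,-0.002,-1.5,0,0,0.9]]' >/dev/null; python3 st.py
python3 -m creep '[[0,0,0,-1.5,0,0,0.9],[0,-0.001,0,-1.5,0,0,0.9]]' >/dev/null; python3 st.py
python3 - <<'E'
from rig import grab_frame; import cv2
for n,(a,b,c,d) in dict(scene=(170,270,230,370)).items():
    f=grab_frame(n)["color"][:,:,::-1][a:b,c:d]; cv2.imwrite(f"pics/{n}8.png",cv2.resize(f,None,fx=5.7,fy=5.7,interpolation=cv2.INTER_CUBIC))
E
```

```text
t 14.48 frame x -186.09 y 0.08 z 180.6 | push 4.51 lat 0.16 Fz -2.65 | yawerr 0.0003 pitch 0.0240 roll -3.1400 tip-ins 49.1
t 14.65 frame x -182.70 y 0.09 z 180.6 | push 4.23 lat -0.23 Fz -2.39 | yawerr 0.0006 pitch 0.0250 roll -3.1400 tip-ins 52.7
```

View pics/scene8.png

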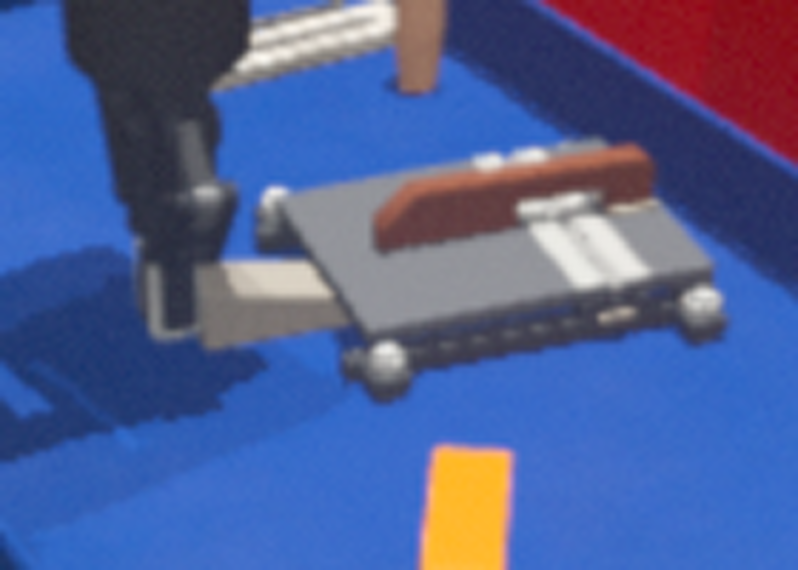

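```bash

for i in 1 2 3 4; do :; done
python3 -m creep '[[0,0,0,-1,0,0,0.9],[0,0,0,-1,0,0,0.9]]' >/dev/null; python3 st.py
python3 -m creep '[[0,0,0,-1,0,0,0.9],[0,0,0,-1,0,0,0.9]]' >/dev/null; python3 st.py
python3 -m creep '[[0,0,0,-1,0,0,0.9]]' >/dev/null; python3 st.py
python3 -m creep '[[0,0,0,-1,0,0,0.9]]' >/dev/null; python3 st.py
```

```text
t 14.87 frame x -180.29 y 0.10 z 180.7 | push 5.96 lat -0.90 Fz -1.51 | yawerr 0.0005 pitch 0.0254 roll -3.1401 tip-ins 55.1
t 15.03 frame x -178.21 y 0.08 z 180.7 | push 4.52 lat 0.63 Fz -2.24 | yawerr 0.0004 pitch 0.0252 roll -3.1401 tip-ins 57.2
t 15.12 frame x -177.15 y 0.07 z 180.8 | push 4.33 lat -0.14 Fz -1.86 | yawerr 0.0005 pitch 0.0252 roll -3.1401 tip-ins 58.3
t 15.20 frame x -176.06 y 0.08 z 180.8 | push 4.13 lat -0.71 Fz -2.27 | yawerr 0.0005 pitch 0.0251 roll -3.1401 tip-ins 59.3
```

```bash

m='[[0,0,0,-1,0,0,0.9]]'; :
python3 -m creep '[[0,0,0,-1,0,0,0.9]]' >/dev/null; python3 st.py
python3 -m creep '[[0,0,0,-1,0,0,0.9]]' >/dev/null; python3 st.py
python3 -m creep '[[0,0,0,-1,0,0,0.9]]' >/dev/null; python3 st.py
```

```text
t 15.28 frame x -174.97 y 0.08 z 180.8 | push 3.79 lat -0.69 Fz -3.33 | yawerr 0.0004 pitch 0.0251 roll -3.1401 tip-ins 60.4
t 15.37 frame x -173.86 y 0.08 z 180.8 | push 3.93 lat 0.04 Fz -2.66 | yawerr 0.0005 pitch 0.0251 roll -3.1401 tip-ins 61.5
t 15.45 frame x -172.73 y 0.07 z 180.8 | push 4.26 lat 0.24 Fz -1.59 | yawerr 0.0005 pitch 0.0251 roll -3.1401 tip-ins 62.7
```

```bash

python3 -m creep '[[0,0,0,-1,0,0,0.9]]' >/dev/null; python3 st.py
python3 -m creep '[[0,0,0,-1,0,0,0.9]]' >/dev/null; python3 st.py
python3 -m creep '[[0,0,0,-1,0,0,0.9]]' >/dev/null; python3 st.py
```

```text
t 15.53 frame x -171.62 y 0.08 z 180.9 | push 4.25 lat 0.49 Fz -2.84 | yawerr 0.0005 pitch 0.0251 roll -3.1401 tip-ins 63.8
t 15.62 frame x -170.51 y 0.11 z 180.9 | push 4.25 lat -0.46 Fz -2.67 | yawerr 0.0006 pitch 0.0251 roll -3.1401 tip-ins 64.9
t 15.70 frame x -169.56 y 0.06 z 180.9 | push 6.94 lat 0.26 Fz -0.75 | yawerr 0.0005 pitch 0.0246 roll -3.1400 tip-ins 65.7
```

```bash

python3 -m creep '[[0,0,0,-0.7,0,0,0.9]]' >/dev/null; python3 st.py
```

```text
t 15.78 frame x -169.24 y 0.05 z 180.8 | push 9.16 lat 1.66 Fz 3.67 | yawerr 0.0003 pitch 0.0231 roll -3.1398 tip-ins 65.8
```

```bash

python3 -m creep '[[0,-0.001,0,-0.6,0,0,0.9]]' >/dev/null; python3 st.py
```

```text
t 15.87 frame x -169.14 y 0.05 z 180.8 | push 8.19 lat 2.39 Fz 2.91 | yawerr 0.0001 pitch 0.0225 roll -3.1396 tip-ins 65.8
```

```bash

python3 -m creep '[[0,-0.001,0,-1.2,0,0,0.9]]' >/dev/null; python3 st.py
```

```text
t 15.95 frame x -168.77 y 0.02 z 180.8 | push 10.90 lat 2.56 Fz 5.63 | yawerr -0.0001 pitch 0.0210 roll -3.1393 tip-ins 65.9
```

```bash
python3 - <<'E'
from rig import grab_frame; import cv2,numpy as np
g=[]
fs=[grab_frame("scene")["color"][:,:,::-1].astype(float) for _ in range(3)]
f=np.mean(fs,0).astype(np.uint8); cv2.imwrite("pics/full9.png",f)
cv2.imwrite("pics/scene9.png",cv2.resize(f[185:240,270:365],None,fx=8.4,fy=8.4,interpolation=cv2.INTER_CUBIC))
E
python3 st.py
```

```text
t 16.10 frame x -168.78 y 0.03 z 180.8 | push 8.43 lat 1.42 Fz 3.58 | yawerr -0.0000 pitch 0.0210 roll -3.1393 tip-ins 65.9
```

View pics/scene9.png

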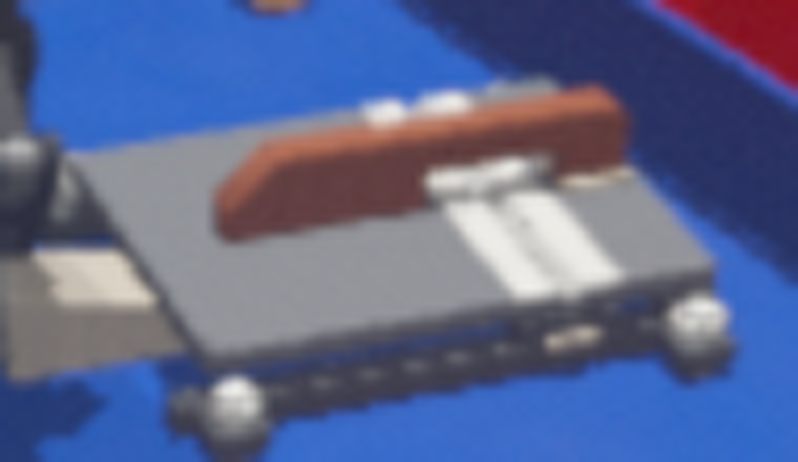

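The outer edge has risen, and the plate's right side line (205,357)–(570,292)–(715,265) is now straight with the fixed plate. The gap under the bar at (222,240) has closed. Held push is about 8.4 against a 4.3 baseline, a bit short of snug, so I ease on.

```bash

python3 -m creep '[[0,-0.001,0,-1.2,0,-0.4,0.9]]' >/dev/null; python3 st.py
```

```text
t 16.18 frame x -168.53 y -0.04 z 181.1 | push 8.46 lat 1.40 Fz -3.87 | yawerr -0.0002 pitch 0.0195 roll -3.1389 tip-ins 65.9
```

```bash

python3 -m creep '[[-0.001,-0.004,0,-1,0,0,0.9]]' >/dev/null; python3 st.py
```

```text
t 16.27 frame x -168.58 y -0.14 z 180.9 | push 10.75 lat 1.03 Fz 6.21 | yawerr -0.0002 pitch 0.0204 roll -3.1393 tip-ins 66.0
```

```bash

python3 -m creep '[[-0.001,-0.005,0,-1,0,-0.3,0.9]]' >/dev/null; python3 st.py
```

```text
t 16.35 frame x -168.79 y -0.24 z 181.0 | push 10.19 lat 0.54 Fz 0.27 | yawerr -0.0003 pitch 0.0220 roll -3.1397 tip-ins 66.1
```

```bash

python3 -m creep '[[0,-0.005,0,-1.6,0,-0.2,0.9]]' >/dev/null; python3 st.py
```

```text
t 16.43 frame x -168.75 y -0.38 z 180.9 | push 12.90 lat 3.80 Fz 5.81 | yawerr -0.0006 pitch 0.0229 roll -3.1390 tip-ins 66.3
```

```bash
python3 -c "
from rig import grab_frame
grab_frame('scene')"; python3 st.py;python3 -c "
from rig import grab_frame
grab_frame('scene')"; python3 st.py
```

```text
t 16.48 frame x -168.75 y -0.37 z 180.9 | push 11.52 lat 2.56 Fz 3.53 | yawerr -0.0006 pitch 0.0229 roll -3.1389 tip-ins 66.3
t 16.53 frame x -168.75 y -0.33 z 180.9 | push 10.61 lat 2.40 Fz 3.01 | yawerr -0.0004 pitch 0.0229 roll -3.1390 tip-ins 66.3
```

The push peaked at 12.9 N, about 8.5 N above the sliding baseline, so the plate should be bearing in the snug range. Stop here and back off straight.

```bash
python3 -m creep '[[0,0,0,2,0,0,0.9],[0,0,0,5,0,0,0.9],[0,0,0,8,0,0,0.9],[0,0,0,8,0,0,0.9],[0,0,0,4,0,0,0.9],[0,0,0,0,0,0,0.9]]' >/dev/null; python3 st.py
python3 -m creep '[[0,0.01,0,4,0,-10,0.9],[0,0.01,0,8,0,-25,0.9],[0,0,0,10,0,-30,0.9],[0,0,0,10,0,-30,0.9],[0,0,0,5,0,-15,0.9],[0,0,0,0,0,0,0.9],[0,0,0,0,0,0,0.9]]' >/dev/null; python3 st.py
python3 - <<'E'
from rig import grab_frame; import cv2,numpy as np
f=np.mean([grab_frame("scene")["color"][:,:,::-1].astype(float) for _ in range(3)],0).astype(np.uint8); cv2.imwrite("pics/full10.png",f)
cv2.imwrite("pics/scene10.png",cv2.resize(f[175:250,245:365],None,fx=6.6,fy=6.6,interpolation=cv2.INTER_CUBIC))
E
```

```text
t 17.03 frame x -193.85 y 0.72 z 182.2 | push -0.04 lat -0.20 Fz -0.24 | yawerr -0.0002 pitch 0.0357 roll 3.1409 tip-ins 43.4
t 17.62 frame x -234.25 y 0.91 z 296.0 | push -0.61 lat 0.84 Fz -0.45 | yawerr 0.0005 pitch 0.0183 roll 3.1398 tip-ins -0.1
```

View pics/scene10.png

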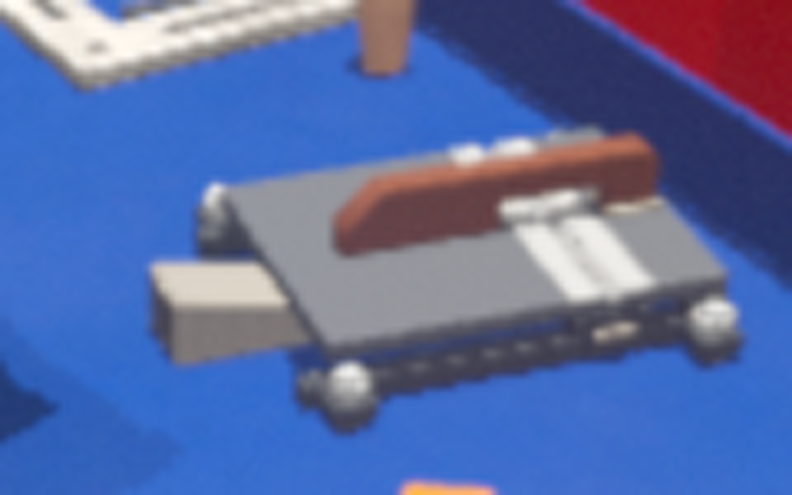

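View pics/full10.png

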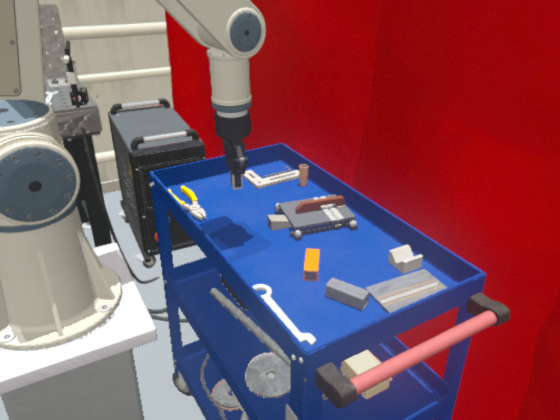

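```bash
python3 - <<'E'
from fit import *; from rig import grab_frame
S=grab_frame("scene"); q=lambda P:((proj(P,S)-[245,175]+.5)*6.6-.5).round(0).tolist()
W=[((-55,15,27.5),(152,265)),((-55,-15,27.5),(170,303)),((-55,-15,0),(178,362)),((-55,15,0),(155,325))]
x,rr=fit([(S,P,px(v,6.6,(245,175))) for P,v in W],[475,55,-.155]); 
d=np.array([np.cos(-.155),np.sin(-.155)]);n=np.array([-d[1],d[0]])
v=x[:2]-[640.2,29.6]; print(x.round(3),'frame',v@d,v@n,'heel',v@d-55*np.cos(x[2]+.155),'ins',165+v@d)
for F in([639.2,29.5,-.155,.4],[641.2,29.7,-.17,0]):
  print('level',q(pose(F,[(-110,60,28),(-110,-60,28)])),'sag1mm',q(pose(F,[(-110,60,27),(-110,-60,27)])),'sag0',q(pose(F,[(-110,60,18.8),(-110,-60,18.8)])))
E
```

```text
[ 5.43832e+02  4.16000e+01 -2.14000e-01] frame -97.06486263276032 -3.021392283261525 heel -151.97019981696204 ins 67.93513736723968
level [[217.0, 187.0], [328.0, 343.0]] sag1mm [[217.0, 189.0], [328.0, 346.0]] sag0 [[217.0, 208.0], [327.0, 365.0]]
level [[223.0, 184.0], [329.0, 341.0]] sag1mm [[222.0, 186.0], [329.0, 343.0]] sag0 [[222.0, 205.0], [328.0, 363.0]]
```

```bash
python3 - <<'E'
import cv2,numpy as np
a=cv2.imread('pics/scene0.png');b=cv2.imread('pics/full10.png')
def z(i,x,y,w=38,h=26): return cv2.resize(i[y:y+h,x:x+w],None,fx=10.4,fy=10.4,interpolation=cv2.INTER_CUBIC)
r=[np.hstack([z(i,284,212),z(i,268,194)]) for i in (a,b)]
cv2.imwrite('pics/cmp.png',np.vstack(r))
E
```

```text
(no output)
```

View pics/cmp.png

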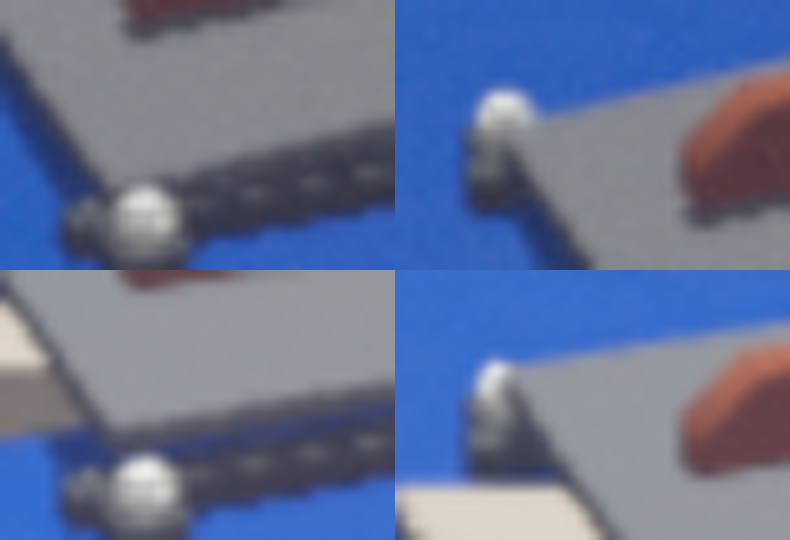

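```bash
python3 -m creep '[[0,0,0,0,15,0,0.9],[0,0,0,0,30,-5,0.9],[0,0,0,0,35,-5,0.9],[0,0,0,0,35,-5,0.9],[0,0,0,0,30,-5,0.9],[0,0,0,0,20,0,0.9],[0,0,0,0,0,0,0.9],[0,0,0,0,0,0,0.9]]' >/dev/null; python3 st.py
python3 - <<'E'
from rig import grab_frame; import cv2,numpy as np
f=np.mean([grab_frame("top")["color"][:,:,::-1].astype(float) for _ in range(2)],0).astype(np.uint8); cv2.imwrite("pics/topfull11.png",f)
cv2.imwrite("pics/top11.png",cv2.resize(f[140:225,240:330],None,fx=7,fy=7,interpolation=cv2.INTER_CUBIC))
E
```

```text
t 18.48 frame x -234.51 y 172.40 z 304.9 | push -0.75 lat -0.69 Fz -0.44 | yawerr -0.0037 pitch 0.0013 roll -3.1343 tip-ins -3.3
```

View pics/top11.png

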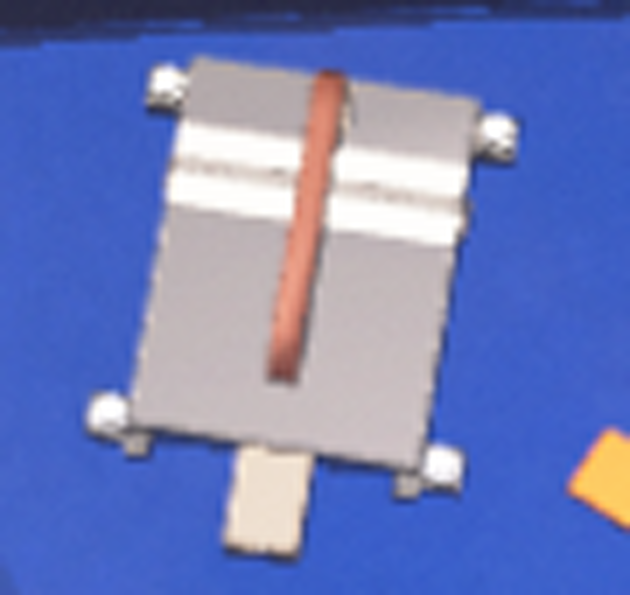

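The wedge enters at (274,448), within about 2 mm of the edge's middle (279,448), and it is straight. Everything is still and the arm is clear, so I hand in.

```bash
python3 -c "
from rig import job
print(job.sign_off())"
```

```text
the job is handed in; nothing more can be done
None
```

The steel wedge now holds the loose plate level under the strongback bar, and I handed the job in at about 18.5 s of the 72 s. I carried the wedge to the frame, set it on the tray with its tip about 17 mm under the sagging edge, and let go. I then pushed it in from the heel with nearly shut fingers and backed the arm clear.

- **Tightness:** The wedge met the plate about 26 mm in and slid at a push of about 4.3 N. The push climbed steeply from about 65 mm in, and I stopped at 66.3 mm. It peaked at 12.9 N, about 8.5 N above the sliding push, which puts the load on the bar at roughly 6 to 14 N. With the hand held still, the reading relaxed to 10.6 N. I inferred the bar load from the push and did not measure it directly.
- **Level:** After I let go, the gap under the bar was gone in the pictures. The right outer corner had risen about 3.1 px, against 3.2 px expected for a level plate. An earlier rougher reading had given about 83% of the expected rise, and the left corner was partly hidden by a jack screw.
- **Wedge position:** The top view shows it straight and within about 2 mm of the middle of the edge. A coarse fit from four corner points disagreed slightly, at 3 mm off and 0.06 rad turned, and I put that down to the coarse points.
- **Other things on the cart:** No bystander was touched, and none looked moved.

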